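Set the swivel stud to the angle gauge's mark and hold

ROBOT

A 6-joint arm with a two-finger parallel gripper is mounted at the origin on the work surface. World frame = base frame: x ahead of the robot, y to its left, z up, the work surface at z = 0. Lengths are in m, angles in rad, forces in N, time in s.
With the tool pointing down it reaches from about 0.35 to 0.975 m from the base axis. Payload 4.9 kg.
Tool frame: the origin (TCP) lies between the finger pads; the fingertips stand 22 mm ahead of it and the grasp point (between the pads) lies 3 mm ahead of it; z points along the fingers, y is the line along which they close (so a half turn about z gives the same grasp; the last joint's range is limited). The gripper opens to 85 mm and grips with 20 to 120 N. Pads are 22 mm wide; open, the fingers measure 114 mm over their backs; the gripper's body (76 mm by 85 mm) begins 54 mm behind the grasp point. The pads swing forward as they close: fully open they stand 13 mm farther back than shut.
Start: joints at [1.171, 0.053, 1.613, -0, 1.476, -0.119], TCP at [0.173, 0.601, 0.253] pointing down, gripper open.
Joint ranges: [-3.01, 3.01], [-1.01, 2.22], [0.06, 2.58], [-1.02, 4.17], [0.09, 2.62], [-3.14, 3.14]. Speed limits (rad/s): [2.57, 2.57, 3.14, 3.14, 3.14, 3.14].

INTERFACE

Orientations are given as a unit quaternion [w, x, y, z].
In Python, from plant import state, grab_frame, get_calibration, job_done, recognise, regions_of gives the robot as it stands.
- The arm moves only by the tool apply_moves, never from a script. Its argument "targets" is a list of rows, each an object with "translation": the shift along the tool's x, y, z normalised to -1 to 1, where 1 is 100 mm, a list of three; "twist": the turn about the tool's z normalised to -1 to 1, where 1 is 0.1 rad; "hand": the opening, from 0 (shut) to 1 (fully open). A call has 1 to 8 rows; each row shifts and turns the commanded pose from where the row before left it, along the tool's axes as they then stand; what a row does not reach is not made up. A row lasts 1/10 s, in which the tool goes at most 50 mm and 8.59 degrees, less where a joint would pass 70% of its speed; a pose out of reach is approached as far as the arm can. A call with a number of a shift or a turn outside -1 to 1 is refused whole. A call with a gripper value outside its range is refused whole. The fingers move at their own pace and stop on an object; the grip force is fixed at half the most. Time passes only in rows, so rows that do not move let the fingers close. It gives the time, the measured TCP pose, the force, the opening and the grip force at its end, in the units of the state.
- state(): the state, without advancing time (a new reading comes with each control period).
- grab_frame(name): name is "scene" or "side" or "wrist"; returns the picture (420x560x3 uint8, red, green, blue); there is no depth.
- get_calibration(name): a dict with "camera_matrix" (3x3 intrinsics, pixels), "pose" (4x4, takes a point from camera to world coordinates). Camera axes: x right, y up, looking along -z (the intrinsics and any distortion apply to the point x, -y, -z); pixel columns grow to the right and rows downward; lengths in m; the calibration is good to about 2 mm. A picture is of the moment at which its call begins: read the wrist's pose just before it. get_calibration takes no time and is no camera call; for the wrist camera it gives the pose at the moment of the call.
- job_done(): hands the job in; it is judged then, once.
Trained networks look in the newest picture that a camera, given by its name, has taken for a name from the list of things; names that differ only in an ending like _2 or _b are one class to them, and where a whole thing is asked for, a point or a joint stands for the part that bears it (a point fixed in the world has none). Each returns a list of dicts, best first, with "score" (0 to 1); they miss things now and then, are a little off and sometimes report something else, mostly with a low value. They report only what shows in the picture. A call takes as long as a camera call. They do not tell look-alikes from the thing itself.
- recognise(camera, query): "point" ([x, y, z] in m, in world coordinates, good to about 4 mm: the middle of the surface that is visible of it).
- regions_of(camera, query): "pixels" (420x560 bool, what is visible of it).
The state is a dict: "time": time; "joint_pos": joint angles; "joint_vel": joint speeds; "joint_efforts": joint torques, N m; "tool_pos": TCP position; "tool_rot": TCP orientation; "contact_force": force on the tool from outside, world axes, zero at the start; "ft_torque": the same for the moment, N m; "gripper_width": opening from 0.0 (shut) to 1.0 (fully open); "grasp_force": force on a finger pad.
Only numpy, scipy, OpenCV 4.12 (cv2) and the standard library are available. Lean on these libraries where they do the work, as an engineer would, in place of code of your own. Each camera call takes 0.05 s, during which the arm holds its last target. There are 200 camera calls.

TASK

Pick up the pendulum angle gauge, slide its brass sleeve fully home over the upright shaft of the swivel stud with the dial square to the stud's hinge (either way round), then rock gauge and stud together to the side until the swinging needle settles on the red mark. The stud springs back if let go, so finish while still gripping the gauge, seated on the stud and steady on the mark, ready for a colleague to tighten the clamp; leave everything else on the bench where it is.

Things in the scene. Friction and masses are not known exactly. Their poses are not given: they have to be found in the camera images.
- gauge: loose pendulum angle gauge, 0.24-0.38 kg, 156 mm tall, standing on its flange. Origin: centre of the foot's opening; z up the sleeve; x out of the white dial face. Brass sleeve foot (bore 20 mm, 50 mm deep, 32 mm outside; flange 52 mm wide, 6 mm high), black dial case 68 mm wide, 18 mm thick, centred 84 mm above the foot, blue grip tab on top. The needle stays vertical; bumps make it swing ~1 s.
- gauge_grip (a point): centre of the blue grip tab, 136 mm above the gauge's foot. The tab is 18 mm thick along the gauge's x axis, 30 mm wide along its y axis and 38 mm high; best taken from above across the 30 mm width, so that the fingers stay clear of needle and mark. Axes as the gauge's.
- gauge_foot (a point): centre of the lower opening of the gauge's sleeve, in the plane of the flange's underside. Axes as the gauge's.
- pointer_tip (a point): upper tip of the black needle on the white dial face, 29 mm from the dial's centre.
- mark_foot (a point): the point of the red mark that the needle's tip must meet, 29 mm from the dial's centre. The mark is a red tab on the dial's edge, 5 mm wide and 10 mm long; where it sits on the dial differs from start to start, and it cannot be shifted by hand.
- pointer (a joint): angle of the needle on the dial, rad: 0 = towards the grip tab, positive = turned about the gauge's +x axis (counter-clockwise seen facing the dial). With the gauge rocked by an angle a about its own +x axis from upright it settles at -a.
- mark (a joint): angle of the red mark on the dial, rad, same zero and sense as the needle's; 0.24 to 0.42.
- swivel: the fixed swivel work-holder: green cast base 110 x 90 x 14 mm, bolted down, origin under its centre; two cheeks 60 mm high stand on it and carry the tilting stud between them. Its x axis is the hinge line of the stud, which runs 40 mm above the bench.
- stud_shoulder (a point): centre of the top of the stud's round steel shoulder (52 mm across), 28 mm above the hinge line along the stud. Its z axis points along the stud towards the tip, x along the hinge.
- stud_tip (a point): top of the stud's upright shaft, 46 mm above the shoulder. The shaft is 18 mm in diameter, tapering to 7 mm over the last 8 mm.
- stud_hinge (a point): point on the hinge line, on the stud's axis, 28 mm below the shoulder.
- stud (a joint): lean of the stud, rad: 0 upright, positive = turned about the swivel's +x axis, range -0.6 to 0.6. A spring pulls it upright (1.2 N m/rad) against some friction (0.1 N m): it may rest up to 0.07 rad off upright at the start, and goes most of the way back when let go.
- collet_block: bystander: black collet block, 75 x 130 x 50 mm, with rows of steel collets; leave it alone.
- pliers: bystander: steel flat-nose pliers lying flat, 150 mm long; leave it alone.
- spindle_a: bystander: turned steel spindle lying flat, 75 mm long, 14 mm thick; leave it alone.
- spindle_b: bystander: second such spindle; leave it alone.
- spacer: bystander: loose brass spacer ring, 32 mm across, 12 mm high (not the gauge's foot); leave it alone.
- screwdriver: bystander: screwdriver lying flat, 150 mm long; leave it alone.
- parts_tray: bystander: aluminium tray, 100 x 140 x 30 mm; leave it alone.
There are look-alikes about, which are no part of the job. Leave any green or orange look-alike of the gauge alone.

How it is judged:
By the outcome, as a careful person would: the job done as asked, in the order asked, and still so for the second after the job is handed in, while the arm keeps its last pose, push and grip.
It also fails if it takes over 48 s, if anything falls off the work surface, if the arm or the gripper's body presses on something with over 40 N, if the wrist force passes 120 N, or if a joint passes its speed limit or range.

## Working session

There is one attempt and no reset: what is moved stays moved. The work goes in short steps, Python scripts to look and compute and a tool call to move; the robot and the scene stay as the last step left them, time stands still between calls to the robot, and variables do not carry over. Pictures are saved under pics/ and viewed, at most 10 in all, crops included, and the job is handed in when it is done.

Besides the shell and the picture viewer there is one more tool, called after "Request:" as a command line: name --argument value ..., lists and objects as JSON in quotes. apply_moves: Moves the arm, as the interface text tells. Its arguments: {"type":"object","properties":{"targets":{"type":"array"}},"required":["targets"]}

```bash
mkdir -p pics; cat > h.py <<'E'
import numpy as np,cv2
from plant import *
from scipy.spatial.transform import Rotation as R
def snap(c,f):
    im=grab_frame(c); cv2.imwrite('pics/'+f,cv2.cvtColor(im,cv2.COLOR_RGB2BGR)); return im
def proj(c,P):
    k=get_calibration(c);T=np.linalg.inv(np.array(k['pose']));p=T[:3,:3]@np.array(P)+T[:3,3]
    q=np.array(k['camera_matrix'])@np.array([p[0],-p[1],-p[2]]);return q[:2]/q[2]
def ray(c,u,v):
    k=get_calibration(c);T=np.array(k['pose']);d=np.linalg.inv(np.array(k['camera_matrix']))@np.array([u,v,1.])
    d=T[:3,:3]@np.array([d[0],-d[1],-d[2]]);return T[:3,3],d/np.linalg.norm(d)
def onz(c,u,v,z):
    o,d=ray(c,u,v);return o+d*(z-o[2])/d[2]
def tri(obs):
    A=np.zeros((3,3));b=np.zeros(3)
    for c,u,v in obs:
        o,d=ray(c,u,v);M=np.eye(3)-np.outer(d,d);A+=M;b+=M@o
    return np.linalg.solve(A,b)
E
python3 - <<'E'
from h import *
s=state();print({k:np.round(v,3).tolist() for k,v in s.items()})
a=snap('scene','a.png');b=snap('side','b.png')
print(list(get_calibration('scene').keys()))
for c in('scene','side'):
  print(c,np.round(get_calibration(c)['pose'],2).tolist())
  for q in ('gauge','gauge_grip','gauge_foot','pointer_tip','mark_foot','swivel','stud_shoulder','stud_tip','stud_hinge'):
    for r in recognise(c,q)[:3]: print(c,q,round(r['score'],2),np.round(r['point'],3),np.round(proj(c,r['point'])))
print(state()['time'])
E
```

```text
{'time': 0.0, 'joint_pos': [1.171, 0.053, 1.614, -0.0, 1.476, -0.119], 'joint_vel': [-0.001, 0.001, -0.0, 0.0, -0.001, -0.001], 'joint_efforts': [0.001, -39.368, -37.018, -0.0, 0.007, 0.0], 'tool_pos': [0.173, 0.6, 0.252], 'tool_rot': [-0.0, 0.14, 0.99, -0.001], 'contact_force': [0.436, -0.442, 0.166], 'ft_torque': [0.029, -0.049, 0.009], 'grasp_force': 0.0, 'gripper_width': 1.0}
['camera_matrix', 'pose']
scene [[-0.87, -0.3, 0.39, 0.95], [0.49, -0.52, 0.7, 0.68], [-0.01, 0.8, 0.6, 0.72], [0.0, 0.0, 0.0, 1.0]]
scene gauge 0.77 [0.441 0.108 0.086] [353. 234.]
scene gauge 0.57 [0.55  0.169 0.082] [330. 266.]
scene gauge_grip 0.95 [0.448 0.224 0.087] [382. 264.]
scene gauge_grip 0.87 [0.443 0.11  0.081] [353. 236.]
scene gauge_grip 0.76 [0.554 0.172 0.086] [330. 266.]
scene gauge_foot 0.74 [0.446 0.105 0.083] [351. 234.]
scene gauge_foot 0.64 [0.551 0.169 0.087] [330. 265.]
scene gauge_foot 0.56 [0.453 0.223 0.086] [380. 264.]
scene swivel 0.62 [ 0.506 -0.136  0.022] [282. 211.]
scene stud_shoulder 0.68 [ 0.506 -0.143  0.068] [281. 196.]
scene stud_tip 0.79 [ 0.505 -0.138  0.071] [282. 
[... 267 characters left out ...]
190.]
side gauge 0.66 [0.527 0.145 0.078] [232. 191.]
side gauge 0.61 [0.427 0.086 0.073] [213. 216.]
side gauge_grip 0.95 [0.428 0.08  0.077] [214. 215.]
side gauge_grip 0.93 [0.53  0.146 0.081] [233. 190.]
side gauge_foot 0.97 [0.535 0.145 0.079] [234. 190.]
side gauge_foot 0.58 [0.437 0.207 0.082] [196. 190.]
side mark_foot 0.58 [ 0.488 -0.15   0.068] [277. 258.]
side mark_foot 0.5 [0.534 0.    0.01 ] [260. 233.]
side swivel 0.73 [ 0.48  -0.163  0.015] [277. 276.]
side stud_shoulder 0.56 [ 0.491 -0.157  0.064] [280. 260.]
side stud_shoulder 0.47 [0.531 0.003 0.01 ] [259. 233.]
side stud_tip 0.57 [ 0.492 -0.158  0.066] [280. 260.]
side stud_hinge 0.71 [ 0.491 -0.152  0.07 ] [279. 257.]
1.0
```

```bash
python3 -c "
import cv2,numpy as np
a=cv2.imread('pics/a.png');b=cv2.imread('pics/b.png')
cv2.imwrite('pics/ab.png',cv2.resize(np.vstack([a,b]),None,fx=.714,fy=.714))"
```

```text
(no output)
```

View pics/a.png

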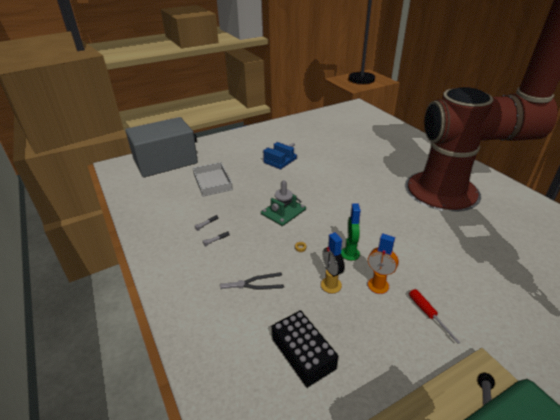

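View pics/b.png

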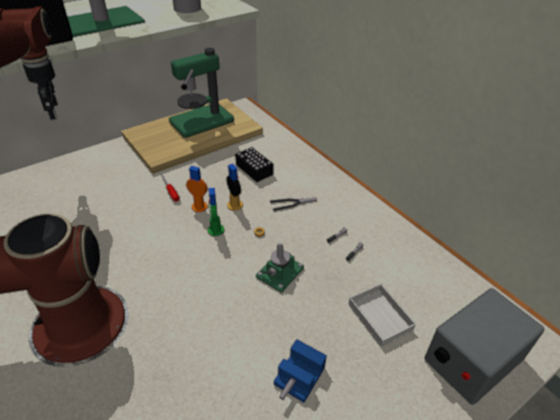

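The scene view shows three gauges: green at (351,234), orange at (381,264), and black with a brass foot at (332,264). In the side view they are at (214,212), (197,188) and (233,187). Only the black and brass one fits the description. I'll confirm it in an enlarged crop.

```bash
python3 - <<'E'
from h import *
a=cv2.imread('pics/a.png');b=cv2.imread('pics/b.png')
A=cv2.resize(a[195:300,260:410],None,fx=5,fy=5,interpolation=cv2.INTER_CUBIC)[:, :]
B=cv2.resize(b[155:295,180:310],None,fx=4.28,fy=4.28,interpolation=cv2.INTER_CUBIC)
A=cv2.resize(a[195:300,300:370],(400,600),interpolation=cv2.INTER_CUBIC);B=cv2.resize(b[155:215,213:253],(400,600),interpolation=cv2.INTER_CUBIC)
cv2.imwrite('pics/c.png',np.hstack([A,B]))
for c,im in(('scene',a),('side',b)):
  h=cv2.cvtColor(im,cv2.COLOR_BGR2HSV);m=cv2.inRange(h,(105,150,60),(128,255,255))
  n,_,st,ce=cv2.connectedComponentsWithStats(m)
  for i in range(1,n):
    if st[i,4]>25: print(c,st[i],ce[i].round(1))
  for q in('stud_tip','swivel'):
    for r in regions_of(c,q)[:2]:
      v,u=np.nonzero(r['pixels']);print(c,q,r['score'],u.min(),u.max(),v.min(),v.max(),u.mean(),v.mean())
E
```

```text
scene [264 143  32  25 542] [279.  155.3]
scene [352 204   8  19 129] [355.3 213.2]
scene [329 233  13  23 213] [335.  243.6]
scene [379 234  15  20 205] [386.2 243.3]
scene stud_tip 0.79 275 291 181 206 283.60674157303373 194.24719101123594
scene stud_tip 0.31 221 283 271 290 254.7608695652174 282.5395256916996
scene swivel 0.98 261 304 181 226 282.7418738049713 206.8833652007648
side [229 165   8  15  91] [232.6 171.9]
side [190 167  10  13  99] [194.4 172.8]
side [209 188   6  17  68] [212.  195.7]
side [ 275  341   51   60 1651] [300.4 369.3]
side stud_tip 0.86 271 289 246 267 279.99632352941177 257.3639705882353
side swivel 0.96 255 303 244 292 279.4306106264869 270.05630452022206
side swivel 0.18 272 315 197 209 294.71844660194176 202.0242718446602
```

View pics/c.png

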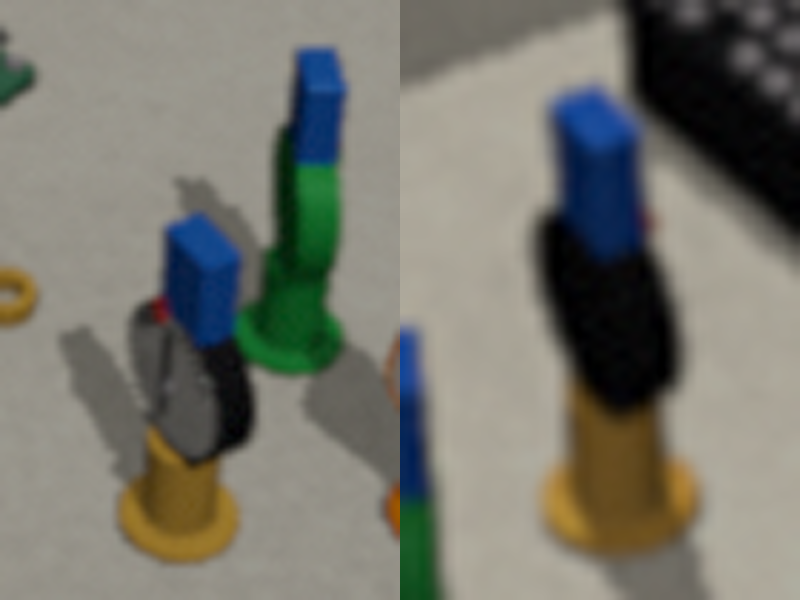

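The crop confirms it: brass foot, black case and blue tab at scene (335,244) and side (233,172). The red mark shows beside the tab, and the dial faces left in the scene view.

```bash
python3 - <<'E'
from h import *
g=tri([('scene',335,243.6),('side',232.6,171.9)]);print('tab',g)
print('foot', onz('scene',300+180/5.714,195+515/5.714,.006), onz('side',213+22,155+49.5,.006))
t=tri([('scene',283.6,194.2),('side',280,257.4)]);print('stud',t)
print('studtip',tri([('scene',284,182),('side',280.5,246)]))
s=state();T=np.array(get_calibration('wrist')['pose']);Rt=R.from_quat(np.array(s['tool_rot'])[[1,2,3,0]]).as_matrix()
print('Rt',Rt.round(3));print('cam in tool',(Rt.T@(T[:3,3]-s['tool_pos'])).round(3),(Rt.T@T[:3,:3]).round(3),get_calibration('wrist')['camera_matrix'])
E
```

```text
tab [0.53831241 0.15974202 0.1370051 ]
foot [0.53690163 0.162656   0.006     ] [0.54112163 0.15822362 0.006     ]
stud [ 0.49424208 -0.15049669  0.06697655]
studtip [ 0.49431961 -0.14944791  0.10963352]
Rt [[-0.961  0.277 -0.   ]
 [ 0.277  0.961  0.   ]
 [ 0.     0.    -1.   ]]
cam in tool [ 0.07  0.   -0.12] [[-0.     0.961  0.276]
 [ 1.     0.    -0.   ]
 [-0.     0.276 -0.961]] [[365.60890609   0.         281.7701098 ]
 [  0.         365.60890609 202.8472528 ]
 [  0.           0.           1.        ]]
```

```bash
cat >> h.py <<'E'
def plan(target,dyaw,n,hand=1.0,start=None):
    "rows for straight world move with yaw change (world ccw +) in n rows, tool down"
    s=state();p=np.array(s['tool_pos'] if start is None else start[0]);Rt=R.from_quat(np.array(s['tool_rot'])[[1,2,3,0]]).as_matrix()
    yaw=np.arctan2(Rt[1,0],Rt[0,0]);d=(np.array(target)-p)/n
    print('yaw now',yaw.round(4))
    for i in range(n):
        x=np.array([np.cos(yaw),np.sin(yaw),0]);y=np.array([np.sin(yaw),-np.cos(yaw),0])
        print([round(v*10,3) for v in (d@x,d@y,-d[2])],round(-dyaw/n*10,3)); yaw+=dyaw/n
E
python3 -c "
from h import *
plan([.60,.16,.25],-2.86,29)"
```

```text
yaw now 2.8607
[np.float64(-0.184), np.float64(-0.105), np.float64(0.001)] 0.986
[np.float64(-0.193), np.float64(-0.087), np.float64(0.001)] 0.986
[np.float64(-0.201), np.float64(-0.067), np.float64(0.001)] 0.986
[np.float64(-0.206), np.float64(-0.047), np.float64(0.001)] 0.986
[np.float64(-0.21), np.float64(-0.027), np.float64(0.001)] 0.986
[np.float64(-0.211), np.float64(-0.006), np.float64(0.001)] 0.986
[np.float64(-0.211), np.float64(0.015), np.float64(0.001)] 0.986
[np.float64(-0.208), np.float64(0.036), np.float64(0.001)] 0.986
[np.float64(-0.204), np.float64(0.056), np.float64(0.001)] 0.986
[np.float64(-0.197), np.float64(0.076), np.float64(0.001)] 0.986
[np.float64(-0.189), np.float64(0.095), np.float64(0.001)] 0.986
[np.float64(-0.179), np.float64(0.113), np.float64(0.001)] 0.986
[np.float64(-0.167), np.float64(0.13), np.float64(0.001)] 0.986
[np.float64(-0.153), np.float64(0.146), np.float64(0.001)] 0.986
[np.float64(-0.138), np.float64(0.16), np.float64(0.001)] 0.986
[np.float64(-0.121), np.float64(0.173), np.float64(0.001)] 0.986
[np.float64(-0.104), np.float64(0.184), np.float64(0.001)] 0.986
[np.float64(-0.085), np.float64(0.194), np.float64(0.001)] 0.986
[np.float64(-0.066), np.float64(0.201), np.float64(0.001)] 0.986
[np.float64(-0.046), np.float64(0.207), np.float64(0.001)] 0.986
[np.float64(-0.025), np.float64(0.21), np.float64(0.001)] 0.986
[np.float64(-0.004), np.float64(0.211), np.float64(0.001)] 0.986
[np.float64(0.017), np.float64(0.211), np.float64(0.001)] 0.986
[np.float64(0.037), np.float64(0.208), np.float64(0.001)] 0.986
[np.float64(0.058), np.float64(0.204), np.float64(0.001)] 0.986
[np.float64(0.077), np.float64(0.197), np.float64(0.001)] 0.986
[np.float64(0.096), np.float64(0.188), np.float64(0.001)] 0.986
[np.float64(0.114), np.float64(0.178), np.float64(0.001)] 0.986
[np.float64(0.131), np.float64(0.166), np.float64(0.001)] 0.986
```

Request:
apply_moves --targets '[{"translation": [-0.18,-0.1,0],"twist": 0.99,"hand": 1},{"translation": [-0.19,-0.09,0],"twist": 0.99,"hand": 1},{"translation": [-0.2,-0.07,0],"twist": 0.99,"hand": 1},{"translation": [-0.21,-0.05,0],"twist": 0.99,"hand": 1},{"translation": [-0.21,-0.03,0],"twist": 0.99,"hand": 1},{"translation": [-0.21,-0.01,0],"twist": 0.99,"hand": 1},{"translation": [-0.21,0.01,0],"twist": 0.99,"hand": 1},{"translation": [-0.21,0.04,0],"twist": 0.99,"hand": 1}]'

```text
time: 2.0
tool_pos: [0.29, 0.4772, 0.2534]
tool_rot: [0.0, 0.513, 0.859, 0.0]
contact_force: [-0.7, -0.7, -0.6]
gripper_width: 1.0
grasp_force: 0.0
```

Request:
apply_moves --targets '[{"translation": [-0.2,0.06,0],"twist": 0.99,"hand": 1},{"translation": [-0.2,0.08,0],"twist": 0.99,"hand": 1},{"translation": [-0.19,0.1,0],"twist": 0.99,"hand": 1},{"translation": [-0.18,0.11,0],"twist": 0.99,"hand": 1},{"translation": [-0.17,0.13,0],"twist": 0.99,"hand": 1},{"translation": [-0.15,0.15,0],"twist": 0.99,"hand": 1},{"translation": [-0.14,0.16,0],"twist": 0.99,"hand": 1},{"translation": [-0.12,0.17,0],"twist": 0.99,"hand": 1}]'

```text
time: 2.8
tool_pos: [0.4083, 0.3555, 0.2534]
tool_rot: [0.0, 0.804, 0.594, 0.0]
contact_force: [0.9, -0.4, -0.2]
gripper_width: 0.999
grasp_force: 0.0
```

Request:
apply_moves --targets '[{"translation": [-0.1,0.18,0],"twist": 0.99,"hand": 1},{"translation": [-0.09,0.19,0],"twist": 0.99,"hand": 1},{"translation": [-0.07,0.2,0],"twist": 0.99,"hand": 1},{"translation": [-0.05,0.21,0],"twist": 0.99,"hand": 1},{"translation": [-0.03,0.21,0],"twist": 0.99,"hand": 1},{"translation": [0,0.21,0],"twist": 0.99,"hand": 1},{"translation": [0.02,0.21,0],"twist": 0.99,"hand": 1},{"translation": [0.04,0.21,0],"twist": 0.99,"hand": 1}]'

```text
time: 3.6
tool_pos: [0.5245, 0.2327, 0.2534]
tool_rot: [-0.0, 0.971, 0.238, 0.0]
contact_force: [0.7, 1.6, 0.0]
gripper_width: 1.0
grasp_force: 0.0
```

Request:
apply_moves --targets '[{"translation": [0.06,0.2,0],"twist": 0.99,"hand": 1},{"translation": [0.08,0.2,0],"twist": 0.99,"hand": 1},{"translation": [0.1,0.19,0],"twist": 0.99,"hand": 1},{"translation": [0.11,0.18,0],"twist": 0.99,"hand": 1},{"translation": [0.13,0.17,0],"twist": 0.99,"hand": 1},{"translation": [0,0,0],"twist": 0,"hand": 1},{"translation": [0,0,0],"twist": 0,"hand": 1}]'

```text
time: 4.3
tool_pos: [0.5969, 0.1562, 0.2532]
tool_rot: [-0.0, 1.0, -0.005, -0.0]
contact_force: [-0.4, 0.5, 0.1]
gripper_width: 1.0
grasp_force: 0.0
```

```bash
python3 - <<'E'
from h import *
s=state();print(s['time'],s['tool_pos'],s['joint_pos'])
snap('wrist','w1.png')
for q in ('gauge_grip','pointer_tip','mark_foot','gauge_foot'):
    for r in recognise('wrist',q)[:2]: print(q,round(r['score'],2),np.round(r['point'],3),np.round(proj('wrist',r['point'])))
E
```

```text
4.3 [0.59694492 0.15615445 0.25315246] [1.35120377e-01 3.44969001e-02 1.63192156e+00 4.56112544e-04
 1.47573305e+00 1.71525403e+00]
gauge_grip 0.86 [0.545 0.159 0.102] [280. 254.]
gauge_grip 0.66 [ 0.502 -0.122  0.019] [548. 258.]
pointer_tip 0.55 [0.554 0.157 0.09 ] [283. 238.]
pointer_tip 0.49 [0.452 0.222 0.093] [211. 347.]
mark_foot 0.56 [0.457 0.219 0.12 ] [209. 363.]
gauge_foot 0.91 [0.446 0.099 0.08 ] [346. 342.]
gauge_foot 0.81 [0.461 0.216 0.083] [219. 331.]
```

View pics/w1.png

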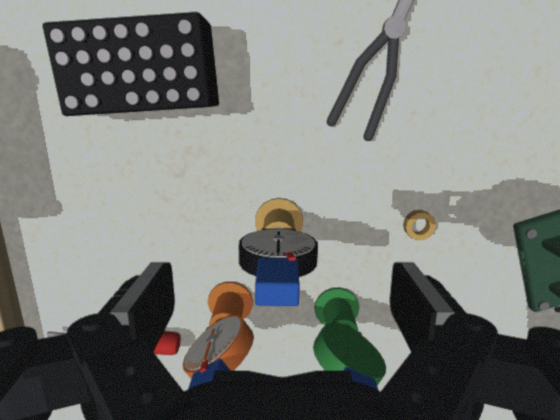

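The wrist view shows the black gauge alone in the middle: tab at (278,281), red mark at (291,257), dial facing the camera. Green is at (350,340) and orange at (215,340), both beyond the fingers. Next I'll measure position, yaw and mark angle.

```bash
python3 - <<'E'
from h import *
im=cv2.imread('pics/w1.png');h=cv2.cvtColor(im,cv2.COLOR_BGR2HSV)
m=cv2.inRange(h,(105,130,40),(128,255,255));m[:, :240]=0;m[:,315:]=0;m[320:]=0
v,u=np.nonzero(m);print('blue',u.min(),u.max(),v.min(),v.max())
r=((cv2.inRange(h,(0,140,60),(8,255,255))|cv2.inRange(h,(172,140,60),(180,255,255))));r[:, :260]=0;r[:,320:]=0;r[300:]=0
vr,ur=np.nonzero(r);print('red',len(ur),ur.mean(),vr.mean(),ur.min(),ur.max(),vr.min(),vr.max())
# top face of tab: brighter blue
V=h[...,2].copy();V[m==0]=0
print(np.array([int(V[y,265:295][V[y,265:295]>0].mean()) if (V[y,265:295]>0).any() else 0 for y in range(255,310)]))
cv2.imwrite('pics/w1c.png',cv2.resize(im[190:315,225:335],None,fx=4.7,fy=4.7,interpolation=cv2.INTER_CUBIC))
E
```

```text
blue 256 298 257 305
red 53 289.9433962264151 256.22641509433964 285 295 253 260
[  0   0   0  65  71  73  72  72  73  72  72  73  73  73  74  73  74  74
  74  74  74  74  74  74  75  75  77  99 127 145 156 162 163 163 163 162
 162 163 163 162 162 162 162 162 161 162 162 162 162 159 143   0   0   0
   0]
```

View pics/w1c.png

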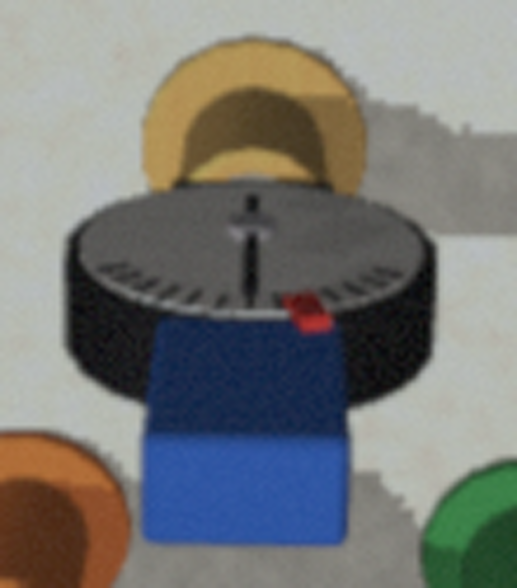

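```bash
python3 - <<'E'
from h import *
from scipy.optimize import least_squares
px=lambda x,y:(225+x/4.7,190+y/4.7)
c=[onz('wrist',*px(*p),.155) for p in((143,435),(347,435),(345,543),(143,543))]
for p in c:print(p.round(4))
ctr=np.mean(c,0);e=c[0]-c[1];print('tab ctr',ctr,'y-dir yaw',np.arctan2(-e[0],e[1]),np.linalg.norm(e))
foot=onz('wrist',*px(255,115),.006);print('foot approx',foot)
xp=ctr[0]+.0095
def dial(x,y):
    o,d=ray('wrist',*px(x,y));P=o+d*(xp-o[0])/d[0];return P
for n,p in dict(tip=(250,303),foot=(297,296),redc=(305,308),left=(78,250),right=(428,255),hub=(250,228)).items():
    P=dial(*p);print(n,P.round(4),'ang from (y,z=.084)',np.arctan2(-(P[1]-ctr[1]),P[2]-.084).round(3),'r',np.hypot(P[1]-ctr[1],P[2]-.084).round(4))
E
```

```text
[0.5489 0.1753 0.155 ]
[0.5486 0.1466 0.155 ]
[0.5314 0.1468 0.155 ]
[0.5317 0.1758 0.155 ]
tab ctr [0.54016916 0.16114662 0.155     ] y-dir yaw -0.008643954120973707 0.028731768239990817
foot approx [0.54829364 0.16057728 0.006     ]
tip [0.5497 0.1607 0.1118] ang from (y,z=.084) 0.017 r 0.0278
foot [0.5497 0.1529 0.1091] ang from (y,z=.084) 0.319 r 0.0264
redc [0.5497 0.1516 0.1139] ang from (y,z=.084) 0.307 r 0.0314
left [0.5497 0.1915 0.0882] ang from (y,z=.084) -1.434 r 0.0307
right [0.5497 0.1295 0.0918] ang from (y,z=.084) 1.329 r 0.0326
hub [0.5497 0.161  0.0782] ang from (y,z=.084) 3.115 r 0.0058
```

Request:
apply_moves --targets '[{"translation": [-0.285,-0.025,0],"twist": -1,"hand": 0.6},{"translation": [-0.28,-0.053,0],"twist": -1,"hand": 0.6},{"translation": [0,0,0.05],"twist": -1,"hand": 0.6},{"translation": [0,0,0.05],"twist": -1,"hand": 0.6},{"translation": [0,0,0.05],"twist": -1,"hand": 0.6},{"translation": [0,0,0.05],"twist": -1,"hand": 0.6},{"translation": [0,0,0.05],"twist": -1,"hand": 0.6},{"translation": [0,0,0.05],"twist": -1,"hand": 0.6}]'

```text
time: 5.35
tool_pos: [0.5399, 0.1622, 0.2233]
tool_rot: [0.0, 0.922, 0.387, 0.0]
contact_force: [0.5, -0.4, -0.7]
gripper_width: 0.598
grasp_force: 0.0
```

Request:
apply_moves --targets '[{"translation": [0,0,0],"twist": -1,"hand": 0.6},{"translation": [0,0,0],"twist": -1,"hand": 0.6},{"translation": [0,0,0],"twist": -1,"hand": 0.6},{"translation": [0,0,0],"twist": -1,"hand": 0.6},{"translation": [0,0,0],"twist": -1,"hand": 0.6},{"translation": [0,0,0],"twist": -1,"hand": 0.6},{"translation": [0,0,0],"twist": -1,"hand": 0.6},{"translation": [0,0,0],"twist": -0.7,"hand": 0.6}]'

```text
time: 6.15
tool_pos: [0.5399, 0.1622, 0.2234]
tool_rot: [0.0, 0.709, 0.705, 0.0]
contact_force: [-0.7, -0.2, 0.7]
gripper_width: 0.603
grasp_force: 0.0
```

```bash
python3 - <<'E'
from h import *
s=state();print(s['time'],s['tool_pos'],s['tool_rot'],s['gripper_width'])
im=cv2.cvtColor(snap('wrist','w2.png'),cv2.COLOR_RGB2BGR);h=cv2.cvtColor(im,cv2.COLOR_BGR2HSV)
m=cv2.inRange(h,(105,130,90),(128,255,255));n,l,st,ce=cv2.connectedComponentsWithStats(m)
for i in range(1,n):
    if st[i,4]>100:
        r=cv2.minAreaRect(np.argwhere(l==i)[:,::-1].astype(np.float32));print(st[i],onz('wrist',*r[0],.155),[onz('wrist',*p,.155).round(4)[:2].tolist() for p in cv2.boxPoints(r)])
E
```

```text
6.15 [0.5398771  0.16222678 0.22344431] [5.08752384e-05 7.09373033e-01 7.04833233e-01 1.03149530e-04] 0.6026799967553911
[  62   99   82   63 2986] [0.44955214 0.2201237  0.155     ] [[0.429, 0.225], [0.4543, 0.2408], [0.4704, 0.2151], [0.4445, 0.198]]
[ 267  191   33   67 2001] [0.54028415 0.166681   0.155     ] [[0.5309, 0.1473], [0.5326, 0.1856], [0.5492, 0.185], [0.5483, 0.1467]]
[111 282  40  35 778] [0.45150693 0.12115722 0.155     ] [[0.4383, 0.116], [0.4545, 0.1358], [0.4645, 0.1262], [0.4484, 0.106]]
```

Request:
apply_moves --targets '[{"translation": [0.0,0,0.3],"twist": 0,"hand": 0.6},{"translation": [-0.01,0,0.3],"twist": 0,"hand": 0.6},{"translation": [0,0,0.14],"twist": 0,"hand": 0.6},{"translation": [0,0,0],"twist": 0,"hand": 0.1},{"translation": [0,0,0],"twist": 0,"hand": 0},{"translation": [0,0,0],"twist": 0,"hand": 0},{"translation": [0,0,0],"twist": 0,"hand": 0},{"translation": [0,0,0],"twist": 0,"hand": 0}]'

```text
time: 7.0
tool_pos: [0.5411, 0.1609, 0.1509]
tool_rot: [0.001, 0.711, 0.703, 0.001]
contact_force: [-0.4, 0.6, 1.3]
gripper_width: 0.201
grasp_force: 60.5
```

Request:
apply_moves --targets '[{"translation": [0,0,-0.2],"twist": 0,"hand": 0},{"translation": [0,0,-0.4],"twist": 0,"hand": 0},{"translation": [0,0,-0.4],"twist": 0,"hand": 0},{"translation": [0,0,-0.4],"twist": 0,"hand": 0},{"translation": [0,0,-0.3],"twist": 0,"hand": 0},{"translation": [0,0,0],"twist": 0,"hand": 0}]'

```text
time: 7.6
tool_pos: [0.5422, 0.161, 0.3254]
tool_rot: [0.003, 0.711, 0.703, 0.004]
contact_force: [1.0, -0.3, -3.0]
gripper_width: 0.202
grasp_force: 60.0
```

```bash
python3 -c "
from h import *
plan([.494,-.06,.318],0,10)" | head -3
```

```text
yaw now 1.5597
[np.float64(-0.222), np.float64(-0.046), np.float64(0.007)] 0.0
[np.float64(-0.222), np.float64(-0.046), np.float64(0.007)] 0.0
```

Request:
apply_moves --targets '[{"translation": [-0.3,-0.06,0],"twist": 0,"hand": 0},{"translation": [-0.47,-0.06,0],"twist": 0,"hand": 0},{"translation": [-0.47,-0.06,0],"twist": 0,"hand": 0},{"translation": [-0.47,-0.06,0],"twist": 0,"hand": 0},{"translation": [-0.47,-0.06,0],"twist": 0,"hand": 0},{"translation": [-0.47,-0.06,0],"twist": 0,"hand": 0},{"translation": [-0.47,-0.06,0],"twist": 0,"hand": 0},{"translation": [-0.47,-0.06,0],"twist": 0,"hand": 0}]'

```text
time: 8.4
tool_pos: [0.4868, -0.1991, 0.3161]
tool_rot: [-0.002, 0.711, 0.703, -0.0]
contact_force: [1.0, -0.7, -2.7]
gripper_width: 0.2
grasp_force: 59.9
```

Request:
apply_moves --targets '[{"translation": [-0.15,0,0],"twist": 0,"hand": 0},{"translation": [0,0,0],"twist": 0,"hand": 0},{"translation": [0,0,0],"twist": 0,"hand": 0}]'

```text
time: 8.7
tool_pos: [0.4877, -0.212, 0.3173]
tool_rot: [-0.002, 0.711, 0.703, 0.0]
contact_force: [-1.0, -0.3, -3.0]
gripper_width: 0.199
grasp_force: 59.8
```

```bash
python3 - <<'E'
from h import *
s=state();print(s['time'],s['tool_pos'],s['joint_pos'])
snap('wrist','w3.png')
for q in ('swivel','stud_tip','stud_shoulder','stud_hinge'):
    for r in recognise('wrist',q)[:2]: print(q,round(r['score'],2),np.round(r['point'],3),np.round(proj('wrist',r['point'])))
E
```

```text
8.7 [ 0.48769013 -0.21195345  0.31726375] [-5.50397791e-01 -1.99723420e-01  1.74672468e+00  8.67678825e-04
  1.59802325e+00 -5.39192916e-01]
swivel 0.61 [ 0.499 -0.149  0.018] [291. 106.]
stud_tip 0.98 [ 0.497 -0.147  0.068] [291. 104.]
stud_tip 0.63 [ 0.498 -0.148  0.018] [290. 105.]
stud_shoulder 0.88 [ 0.496 -0.15   0.067] [289. 108.]
stud_hinge 0.96 [ 0.498 -0.149  0.068] [291. 106.]
```

View pics/w3.png

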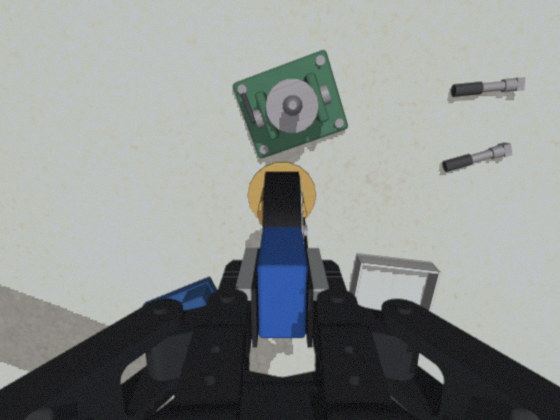

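The wrist view shows the swivel at (291,105), with the hinge bosses at (258,118) and (325,94), so the hinge is turned about 20°. The stud tip is at (292,104), nearly upright, and the gauge hangs straight in the grip.

```bash
python3 - <<'E'
from h import *
im=cv2.imread('pics/w3.png');h=cv2.cvtColor(im,cv2.COLOR_BGR2HSV)
m=cv2.inRange(h,(60,80,20),(95,255,255));n,l,st,ce=cv2.connectedComponentsWithStats(m);i=1+st[1:,4].argmax()
hull=cv2.convexHull(np.argwhere(l==i)[:,::-1].astype(np.float32))
W=np.array([onz('wrist',*p[0],.014)[:2] for p in hull],np.float32)*1000
r=cv2.minAreaRect(W);print('base rect mm',r)
a,b=onz('wrist',258,118,.04),onz('wrist',325,94,.04);print('hinge yaw',np.arctan2(*(b-a)[[1,0]]),(a+b)/2)
g=cv2.cvtColor(im,cv2.COLOR_BGR2GRAY)
cr=cv2.resize(g[70:140,255:330],None,fx=6,fy=6,interpolation=cv2.INTER_CUBIC)
for p in (cv2.HoughCircles(cr,cv2.HOUGH_GRADIENT,1,5,param1=100,param2=20,minRadius=25,maxRadius=190)[0][:8]): 
  u,v=255+p[0]/6,70+p[1]/6;print(u.round(1),v.round(1),'r px',(p[2]/6).round(1),'z.114',onz('wrist',u,v,.114).round(4),'z.068',onz('wrist',u,v,.068).round(4))
# brass flange (held foot)
fm=cv2.inRange(h,(12,90,60),(30,255,255));fm[250:]=0;v,u=np.nonzero(fm);print('flange',u.min(),u.max(),v.min(),v.max())
s=state();zf=s['tool_pos'][2]-.149
for z in(zf+.006,):
  print(zf,[onz('wrist',*p,z).round(4) for p in((u.min(),195),(u.max(),195),(280,v.min()))])
cv2.imwrite('pics/w3c.png',cv2.resize(im[40:240,220:360],None,fx=3,fy=3,interpolation=cv2.INTER_CUBIC))
E
```

```text
base rect mm ((498.77557373046875, -149.45791625976562), (106.66168975830078, 86.76707458496094), 18.800344467163086)
hinge yaw 0.32501456313247296 [ 0.49860717 -0.14921897  0.04      ]Traceback (most recent call last):
  File "<stdin>", line 10, in <module>
TypeError: 'NoneType' object is not subscriptable
```

```bash
python3 - <<'E'
from h import *
im=cv2.imread('pics/w3.png');h=cv2.cvtColor(im,cv2.COLOR_BGR2HSV)
m=cv2.inRange(h,(0,0,110),(180,45,255));
cr=np.zeros_like(m);cr[75:136,262:322]=m[75:136,262:322]
cr=cv2.morphologyEx(cr,cv2.MORPH_OPEN,np.ones((9,9)));cs,_=cv2.findContours(cr,0,2);c=max(cs,key=cv2.contourArea)
(u,v),r=cv2.minEnclosingCircle(c);e=cv2.fitEllipse(c);print('shoulder',u,v,r,e,onz('wrist',*e[0],.068).round(4),onz('wrist',*e[0],.066).round(4))
fm=cv2.inRange(h,(12,90,60),(30,255,255));fm[250:]=0;v,u=np.nonzero(fm);print('flange',u.min(),u.max(),v.min(),v.max())
s=state();zf=s['tool_pos'][2]-.149
print(zf,[onz('wrist',*p,zf+.006).round(4) for p in((u.min(),195),(u.max(),195),(280,v.min()))])
big=cv2.resize(im[70:140,255:330],None,fx=6,fy=6,interpolation=cv2.INTER_CUBIC);big2=cv2.resize(im[150:220,240:325],None,fx=4,fy=6,interpolation=cv2.INTER_CUBIC)
cv2.imwrite('pics/w3c.png',np.hstack([big,big2]))
E
```

```text
shoulder 291.6899108886719 105.06783294677734 26.912677764892578 ((291.6446533203125, 103.97200012207031), (48.69711685180664, 52.1024055480957), 103.1214370727539) [ 0.4983 -0.1466  0.068 ] [ 0.4984 -0.1467  0.066 ]
flange 248 315 162 224
0.17018017283874912 [array([ 0.4629, -0.21  ,  0.1762]), array([ 0.5127, -0.2105,  0.1762]), array([ 0.487 , -0.1855,  0.1762])]
```

View pics/w3c.png

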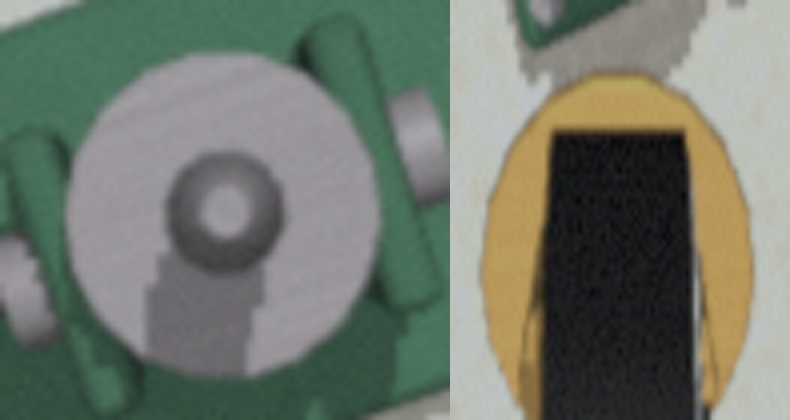

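```bash
python3 - <<'E'
from h import *
t=onz('wrist',292.3,104.7,.1135);s=onz('wrist',292.2,105.5,.068);print('tip',t,'sh',s)
yaw=.327;y=np.array([-np.sin(yaw),np.cos(yaw)])
print('lean along gauge y mm',(t-s)[:2]@y,(t-s)[:2]@[y[1],-y[0]])
plan([*t[:2],state()['tool_pos'][2]],.338,4,0)
E
```

```text
tip [ 0.49769546 -0.14656785  0.1135    ] sh [ 0.49887472 -0.14808642  0.068     ]
lean along gauge y mm 0.001816884326049768 -0.0006289944776580857
yaw now 1.5616
[np.float64(0.163), np.float64(0.022), np.float64(-0.0)] -0.845
[np.float64(0.16), np.float64(0.036), np.float64(-0.0)] -0.845
[np.float64(0.157), np.float64(0.049), np.float64(-0.0)] -0.845
[np.float64(0.152), np.float64(0.062), np.float64(-0.0)] -0.845
```

Request:
apply_moves --targets '[{"translation": [0.16,0.02,0],"twist": -0.85,"hand": 0},{"translation": [0.16,0.04,0],"twist": -0.85,"hand": 0},{"translation": [0.16,0.05,0],"twist": -0.85,"hand": 0},{"translation": [0.15,0.06,0],"twist": -0.85,"hand": 0},{"translation": [0,0,0.2],"twist": 0,"hand": 0},{"translation": [0,0,0.1],"twist": 0,"hand": 0},{"translation": [0,0,0],"twist": 0,"hand": 0}]'

```text
time: 9.65
tool_pos: [0.4967, -0.147, 0.2869]
tool_rot: [-0.002, 0.581, 0.814, -0.0]
contact_force: [-0.6, -0.1, -4.5]
gripper_width: 0.204
grasp_force: 59.7
```

```bash
python3 - <<'E'
from h import *
s=state();print(s['time'],s['tool_pos'],s['contact_force'],2*np.arctan2(s['tool_rot'][2],s['tool_rot'][1]))
for c in('scene','side'):
  im=cv2.cvtColor(snap(c,'d_%s.png'%c),cv2.COLOR_RGB2BGR)
  u,v=proj(c,[.498,-.147,.17]).astype(int);print(c,u,v)
  cv2.imwrite('pics/d%s.png'%c,cv2.resize(im[v-45:v+45,u-30:u+30],(400,600),interpolation=cv2.INTER_CUBIC))
cv2.imwrite('pics/d.png',np.hstack([cv2.imread('pics/dscene.png'),cv2.imread('pics/dside.png')]))
E
```

```text
9.65 [ 0.49670983 -0.14698956  0.28689607] [-0.61619055 -0.1057993  -4.51997437] 1.9005418914580507
scene 281 164
side 280 228
```

View pics/d.png

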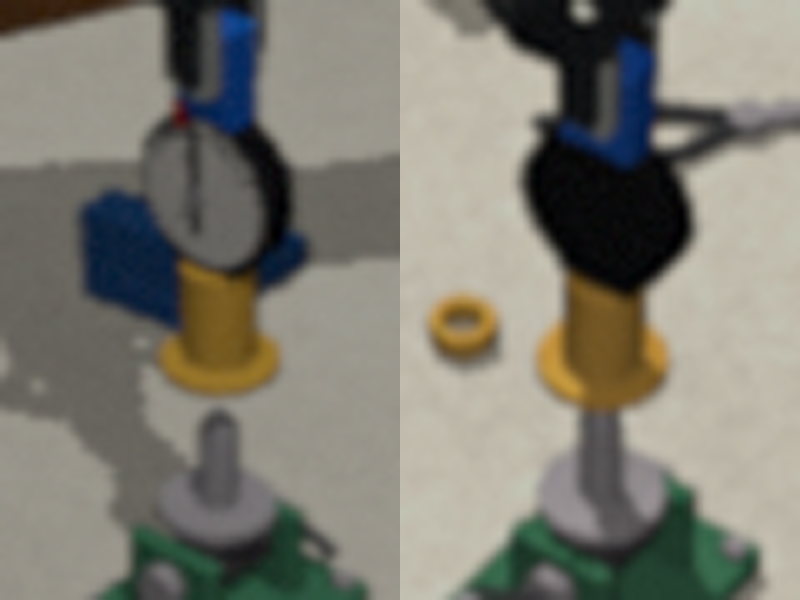

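Request:
apply_moves --targets '[{"translation": [0,0.012,0.1],"twist": 0,"hand": 0},{"translation": [0,0,0.1],"twist": 0,"hand": 0},{"translation": [0,0,0.1],"twist": 0,"hand": 0},{"translation": [0,0,0.05],"twist": 0,"hand": 0},{"translation": [0,0,0],"twist": 0,"hand": 0}]'

```text
time: 10.25
tool_pos: [0.4981, -0.1473, 0.2526]
tool_rot: [-0.001, 0.582, 0.813, -0.0]
contact_force: [-1.1, 0.5, -3.6]
gripper_width: 0.2
grasp_force: 59.8
```

Request:
apply_moves --targets '[{"translation": [0,0,0.06],"twist": 0,"hand": 0},{"translation": [0,0,0.06],"twist": 0,"hand": 0},{"translation": [0,0,0.06],"twist": 0,"hand": 0},{"translation": [0,0,0.06],"twist": 0,"hand": 0},{"translation": [0,0,0],"twist": 0,"hand": 0}]'

```text
time: 10.75
tool_pos: [0.4985, -0.1473, 0.2288]
tool_rot: [-0.001, 0.582, 0.813, -0.0]
contact_force: [-1.1, -0.1, -3.5]
gripper_width: 0.198
grasp_force: 59.7
```

Request:
apply_moves --targets '[{"translation": [0,0,0.05],"twist": 0,"hand": 0},{"translation": [0,0,0.04],"twist": 0,"hand": 0},{"translation": [0,0,0.02],"twist": 0,"hand": 0},{"translation": [0,0,0],"twist": 0,"hand": 0}]'

```text
time: 11.15
tool_pos: [0.4988, -0.1477, 0.2191]
tool_rot: [0.0, 0.582, 0.813, -0.0]
contact_force: [-0.8, -0.7, -2.7]
gripper_width: 0.197
grasp_force: 59.9
```

Request:
apply_moves --targets '[{"translation": [0,0,0.01],"twist": 0,"hand": 0},{"translation": [0,0,0.01],"twist": 0,"hand": 0},{"translation": [0,0,0],"twist": 0,"hand": 0}]'

```text
time: 11.45
tool_pos: [0.4991, -0.148, 0.2189]
tool_rot: [0.001, 0.582, 0.813, -0.0]
contact_force: [-4.8, -1.6, 5.1]
gripper_width: 0.197
grasp_force: 61.0
```

Request:
apply_moves --targets '[{"translation": [0.044,0,0.001],"twist": 0,"hand": 0},{"translation": [0.044,0,0.002],"twist": 0,"hand": 0},{"translation": [0.044,0,0.003],"twist": 0,"hand": 0},{"translation": [0.044,0,0.004],"twist": 0,"hand": 0},{"translation": [0.044,0,0.005],"twist": 0,"hand": 0},{"translation": [0.044,0,0.006],"twist": 0,"hand": 0},{"translation": [0,0,0],"twist": 0,"hand": 0}]'

```text
time: 12.15
tool_pos: [0.4912, -0.124, 0.2168]
tool_rot: [0.003, 0.582, 0.813, -0.001]
contact_force: [-2.0, -5.5, 3.1]
gripper_width: 0.198
grasp_force: 61.2
```

```bash
cat >> h.py <<'E'
def where():
    s=state();Rt=R.from_quat(np.array(s['tool_rot'])[[1,2,3,0]]).as_matrix();p=np.array(s['tool_pos'])+.003*Rt[:,2]
    d=p-np.array([.4988,-.149,.04]);lat=d@np.array([-.324,.946,0]);al=d@np.array([.946,.324,0])
    print('t',round(s['time'],2),'lat,along,z',lat.round(4),al.round(4),d[2].round(4),'a',np.arctan2(lat,d[2]).round(4),'r',np.hypot(lat,d[2]).round(4),'F',np.round(s['contact_force'],1),'T',np.round(s['ft_torque'],2),'tilt',Rt[:,2].round(4))
E
python3 -c "
from h import *
where()"
```

```text
t 12.15 lat,along,z 0.0261 0.0009 0.1738 a 0.1489 r 0.1758 F [-2.  -5.5  3.1] T [-1.43  0.55 -0.08] tilt [ 0.0038 -0.0057 -1.    ]
```

Request:
apply_moves --targets '[{"translation": [0.044,0,0.007],"twist": 0,"hand": 0},{"translation": [0.044,0,0.008],"twist": 0,"hand": 0},{"translation": [0.044,0,0.009],"twist": 0,"hand": 0},{"translation": [0.044,0,0.01],"twist": 0,"hand": 0},{"translation": [0.043,0,0.011],"twist": 0,"hand": 0},{"translation": [0.042,0,0.012],"twist": 0,"hand": 0},{"translation": [0,0,0],"twist": 0,"hand": 0},{"translation": [0,0,0],"twist": 0,"hand": 0}]'

```text
time: 12.95
tool_pos: [0.4828, -0.0993, 0.2109]
tool_rot: [0.003, 0.582, 0.813, -0.001]
contact_force: [-2.9, -5.1, 3.6]
gripper_width: 0.2
grasp_force: 61.6
```

Request:
apply_moves --targets '[{"translation": [0,0,0],"twist": 0,"hand": 0},{"translation": [0,0,0],"twist": 0,"hand": 0},{"translation": [0,0,0],"twist": 0,"hand": 0},{"translation": [0,0,0],"twist": 0,"hand": 0},{"translation": [0,0,0],"twist": 0,"hand": 0},{"translation": [0,0,0],"twist": 0,"hand": 0},{"translation": [0,0,0],"twist": 0,"hand": 0},{"translation": [0,0,0],"twist": 0,"hand": 0}]'

```text
time: 13.75
tool_pos: [0.4828, -0.0994, 0.2109]
tool_rot: [0.003, 0.582, 0.813, -0.001]
contact_force: [-2.7, -4.3, 4.2]
gripper_width: 0.195
grasp_force: 61.6
```

```bash
python3 - <<'E'
from h import *
where()
# average frames for lower noise
ims=[]
for c in('scene','side'):
  fr=np.mean([grab_frame(c).astype(float) for _ in range(6)],0).astype(np.uint8)[...,::-1];cv2.imwrite('pics/e_%s.png'%c,fr)
  u,v=proj(c,[.48,-.11,.14]).astype(int);w=(22,33) if c=='scene' else (32,48);print(c,u,v)
  ims.append(cv2.resize(fr[v-w[1]:v+w[1],u-w[0]:u+w[0]],(400,600),interpolation=cv2.INTER_CUBIC))
cv2.imwrite('pics/e.png',np.hstack(ims))
for q in('pointer_tip','mark_foot'):
  recognise('scene',q)
  for r in recognise('scene',q)[:2]: print(q,round(r['score'],2),np.round(r['point'],3),proj('scene',r['point']))
E
```

```text
t 13.75 lat,along,z 0.0521 0.001 0.1679 a 0.3008 r 0.1758 F [-2.7 -4.3  4.2] T [-1.43  0.47 -0.12] tilt [ 0.0036 -0.005  -1.    ]
scene 294 177
side 266 231
mark_foot 0.55 [0.698 0.064 0.011] [252.28556708 281.87758928]
```

View pics/e.png

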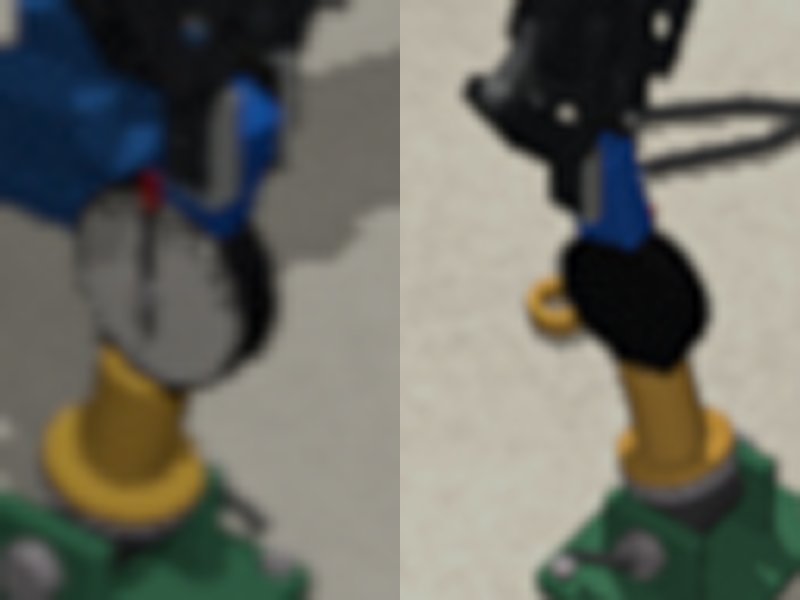

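The gauge sits flush on the shoulder in both views. The needle tip meets the red mark at crop (149,195). I'll check how closely in numbers.

```bash
python3 - <<'E'
from h import *
im=cv2.imread('pics/e_scene.png');k=6
u0,v0=294-22,177-33
cr=cv2.resize(im[v0:v0+66,u0:u0+44],None,fx=k,fy=k,interpolation=cv2.INTER_CUBIC).astype(float)
a=.302;yaw=.33;ex=np.array([np.cos(yaw),np.sin(yaw),0]);ey=np.array([-np.sin(yaw),np.cos(yaw),0]);ez=np.array([0,0,1.])
gz=np.cos(a)*ez+np.sin(a)*ey
def model(al,dd): # vertical-based angle al (ccw facing dial => -ey)
    return np.array([.4988,-.149,.04])+gz*(.028+.084)+ex*.010
C=model(0,0);print('hub px',proj('scene',C))
def toang(u,v):
    o,d=ray('scene',u,v);P=o+d*((C-o)@ex)/(d@ex)-C;return P@ey*1000,P@ez*1000
red=cr[...,2]-np.maximum(cr[...,0],cr[...,1]);red[:, :100//1]*=1;w=np.clip(red-40,0,None);w[180:]=0;w[:, :80]=0;w[:,130:]=0
w[:100]=0
yy,xx=np.mgrid[:w.shape[0],:w.shape[1]];off=lambda x:(x+.5)/k-.5
U,V=u0+off((w*xx).sum()/w.sum()),v0+off((w*yy).sum()/w.sum());print('red',U,V,toang(U,V))
g=cr.sum(2)
for y in range(138,220,8):
    x0=int(149/400*264);seg=g[y,x0-16:x0+17];d=np.clip(np.median(seg)-25-seg,0,None)
    if d.sum()==0: continue
    x=(d*np.arange(x0-16,x0+17)).sum()/d.sum();print(np.round([u0+off(x),v0+off(y)],2),np.round(toang(u0+off(x),v0+off(y)),2))
E
```

```text
hub px [287.97698471 176.78256891]
red 287.922195892575 164.65797788309638 (np.float64(-0.01855696905554701), np.float64(37.764946086710495))
[288.16 166.58] [ 0.8 32.2]
[288.03 167.92] [ 0.33 27.91]
[287.95 169.25] [2.000e-02 2.366e+01]
[287.76 170.58] [-0.67 19.25]
[287.66 171.92] [-1.06 14.93]
[287.73 173.25] [-0.85 10.83]
[287.52 174.58] [-1.59  6.32]
[287.56 175.92] [-1.49  2.14]
[287.71 177.25] [-0.97 -1.89]
[287.72 178.58] [-0.96 -6.15]
[287.81 179.92] [ -0.64 -10.3 ]
```

```bash
cat > fit.py <<'E'
from h import *
from scipy.optimize import minimize
import h as H
s=state();T=np.array(get_calibration('wrist')['pose']);Rt=R.from_quat(np.array(s['tool_rot'])[[1,2,3,0]]).as_matrix()
M=np.eye(4);M[:3,:3]=Rt;M[:3,3]=s['tool_pos'];rel=np.linalg.inv(M)@T
O=np.eye(4);O[:3,:3]=R.from_quat([1,-.005,0,0]).as_matrix();O[:3,3]=[.59694,.15615,.25315]
K=np.array(get_calibration('wrist')['camera_matrix'])
def pr(P,pose):
    p=(np.array(P)-pose[:3,3])@pose[:3,:3];q=np.c_[p[:,0],-p[:,1],-p[:,2]]@K0.T;return q[:,:2]/q[:,2:]
def redw(f,box):
    im=cv2.imread(f).astype(float);r=np.clip((im[...,2]-np.maximum(im[...,0],im[...,1]))/110,0,1);w=np.zeros_like(r);x0,x1,y0,y1=box;w[y0:y1,x0:x1]=r[y0:y1,x0:x1];w[w<.12]=0;return w
def sil(px,shape):
    m=np.zeros((shape[0]*1,shape[1]*1),np.uint8);h=cv2.convexHull(px.astype(np.float32))
    S=8;x0,y0=np.floor(px.min(0)).astype(int)-3;m=np.zeros((40*S,40*S),np.uint8)
    cv2.fillConvexPoly(m,np.round((h.reshape(-1,2)-[x0,y0]+.5)*S).astype(np.int32),255)
    out=np.zeros(shape);out[y0:y0+40,x0:x0+40]=cv2.resize(m,(40,40),interpolation=cv2.INTER_AREA)/255.;return out
def box(m,xf,c,ex,ey,ez,r0=29):
    er=np.cos(m)*ez-np.sin(m)*ey;et=np.cos(m)*ey+np.sin(m)*ez
    return [c+ex*x/1000+er*r/1000+et*t/1000 for x in(9,xf) for r in(r0,r0+10) for t in(-2.5,2.5)]
def run(w,pose,c,ex,ey,ez,needle):
    for xf in(10,11,12,13):
        best=None
        for m in np.arange(.2,.45,.01):
            # needle shift calibration
            n=pr([c+ex*.0105],pose)[0];du=needle-n[0]
            px=pr(box(m,xf,c,ex,ey,ez),pose)+[du,0]
            for dv in np.arange(-3,3.1,.5):
                e=((sil(px+[0,dv],w.shape)-w)**2).sum()
                if best is None or e<best[0]: best=(round(e,2),round(m,3),dv)
        print(xf,best,'du',round(du,2),'red mass',w.sum().round(1))
K0=K
w=redw('pics/w1.png',(275,305,245,270))
I=np.eye(3);run(w,O@rel,np.array([.5402,.1611,.084]),I[0],I[1],I[2],225+250/4.7-.4)
K0=np.array(get_calibration('scene')['camera_matrix'])
w=redw('pics/e_scene.png',(280,296,158,172));yaw=.33;a=.302
ex=np.array([np.cos(yaw),np.sin(yaw),0]);ey=np.array([-np.sin(yaw),np.cos(yaw),0]);ez=np.array([0,0,1.])
c=np.array([.4988,-.149,.04])+(np.cos(a)*ez+np.sin(a)*ey)*.112
print('scene: residual = mark angle vs vertical + .30');
run2=lambda e:None
E
cat >> fit.py <<'E'
for xf in(10,11,12,13):
    best=None
    for m in np.arange(-.15,.16,.01):
        du=287.66-pr([c+ex*.0105],np.array(get_calibration('scene')['pose']))[0][0]
        px=pr(box(m,xf,c,ex,ey,ez),np.array(get_calibration('scene')['pose']))+[du,0]
        for dv in np.arange(-2,2.1,.25):
            e=((sil(px+[0,dv],w.shape)-w)**2).sum()
            if best is None or e<best[0]: best=(round(e,2),round(m,3),dv)
    print(xf,best,du.round(2),w.sum().round(1))
E
python3 fit.py
```

```text
10 (np.float64(6.68), np.float64(0.29), np.float64(-2.5)) du 1.2 red mass 42.5
11 (np.float64(8.87), np.float64(0.29), np.float64(-2.0)) du 1.2 red mass 42.5
12 (np.float64(15.7), np.float64(0.29), np.float64(-1.5)) du 1.2 red mass 42.5
13 (np.float64(25.46), np.float64(0.29), np.float64(-1.0)) du 1.2 red mass 42.5
scene: residual = mark angle vs vertical + .30
10 (np.float64(1.12), np.float64(-0.01), np.float64(-1.0)) -0.19 3.3
11 (np.float64(1.6), np.float64(-0.01), np.float64(-1.25)) -0.19 3.3
12 (np.float64(2.3), np.float64(-0.02), np.float64(-1.25)) -0.19 3.3
13 (np.float64(3.28), np.float64(-0.05), np.float64(-1.25)) -0.19 3.3
```

Request:
apply_moves --targets '[{"translation": [-0.008,0,-0.002],"twist": 0,"hand": 0},{"translation": [-0.007,0,-0.002],"twist": 0,"hand": 0},{"translation": [0,0,0],"twist": 0,"hand": 0},{"translation": [0,0,0],"twist": 0,"hand": 0},{"translation": [0,0,0],"twist": 0,"hand": 0},{"translation": [0,0,0],"twist": 0,"hand": 0},{"translation": [0,0,0],"twist": 0,"hand": 0},{"translation": [0,0,0],"twist": 0,"hand": 0}]'

```text
time: 15.35
tool_pos: [0.4831, -0.1001, 0.2111]
tool_rot: [0.002, 0.582, 0.813, -0.0]
contact_force: [-3.0, -4.4, 5.8]
gripper_width: 0.197
grasp_force: 61.9
```

Request:
apply_moves --targets '[{"translation": [0,0,0],"twist": 0,"hand": 0},{"translation": [0,0,0],"twist": 0,"hand": 0},{"translation": [0,0,0],"twist": 0,"hand": 0},{"translation": [0,0,0],"twist": 0,"hand": 0},{"translation": [0,0,0],"twist": 0,"hand": 0},{"translation": [0,0,0],"twist": 0,"hand": 0},{"translation": [0,0,0],"twist": 0,"hand": 0},{"translation": [0,0,0],"twist": 0,"hand": 0}]'

```text
time: 16.15
tool_pos: [0.4831, -0.1, 0.2111]
tool_rot: [0.002, 0.582, 0.813, -0.0]
contact_force: [-2.8, -4.5, 5.3]
gripper_width: 0.198
grasp_force: 61.9
```

```bash
python3 - <<'E'
from h import *
where()
fr=np.mean([grab_frame('scene').astype(float) for _ in range(16)],0);cv2.imwrite('pics/f_scene.png',fr[...,::-1].round().astype(np.uint8))
u,v=288,172
im=cv2.imread('pics/f_scene.png');cv2.imwrite('pics/f.png',cv2.resize(im[v-20:v+20,u-20:u+20],(600,600),interpolation=cv2.INTER_CUBIC))
old=cv2.imread('pics/e_scene.png')
for n,i in(('old',old),('new',im)):
  g=i.sum(2).astype(float)
  out=[]
  for y in range(169,182):
    seg=g[y,284:293];d=np.clip(np.median(seg)-30-seg,0,None);out.append(round(284+(d*np.arange(9)).sum()/max(d.sum(),1e-6),2))
  r=np.clip(i[...,2].astype(float)-np.maximum(i[...,0],i[...,1])-15,0,None);r[:158]=0;r[172:]=0;r[:,:280]=0;r[:,296:]=0;yy,xx=np.mgrid[:420,:560]
  print(n,out,'red',((r*xx).sum()/r.sum()).round(2),((r*yy).sum()/r.sum()).round(2))
E
sed -i 's#e_scene#f_scene#' fit.py; python3 fit.py | tail -4
```

```text
t 16.15 lat,along,z 0.0514 0.001 0.1681 a 0.2966 r 0.1758 F [-2.8 -4.5  5.3] T [-1.29  0.54 -0.12] tilt [ 0.0025 -0.0026 -1.    ]
old [np.float64(288.0), np.float64(287.79), np.float64(287.62), np.float64(287.61), np.float64(287.64), np.float64(287.64), np.float64(287.43), np.float64(287.53), np.float64(287.62), np.float64(287.59), np.float64(287.63), np.float64(287.73), np.float64(284.15)] red 287.88 164.77
new [np.float64(288.0), np.float64(287.61), np.float64(287.53), np.float64(287.52), np.float64(287.59), np.float64(287.55), np.float64(287.43), np.float64(287.52), np.float64(287.56), np.float64(287.46), np.float64(287.54), np.float64(287.6), np.float64(284.0)] red 287.66 164.59
10 (np.float64(1.21), np.float64(0.01), np.float64(-1.0)) -0.19 3.2
11 (np.float64(1.61), np.float64(-0.01), np.float64(-1.25)) -0.19 3.2
12 (np.float64(2.36), np.float64(-0.02), np.float64(-1.25)) -0.19 3.2
13 (np.float64(3.24), np.float64(-0.01), np.float64(-1.25)) -0.19 3.2
```

View pics/f.png

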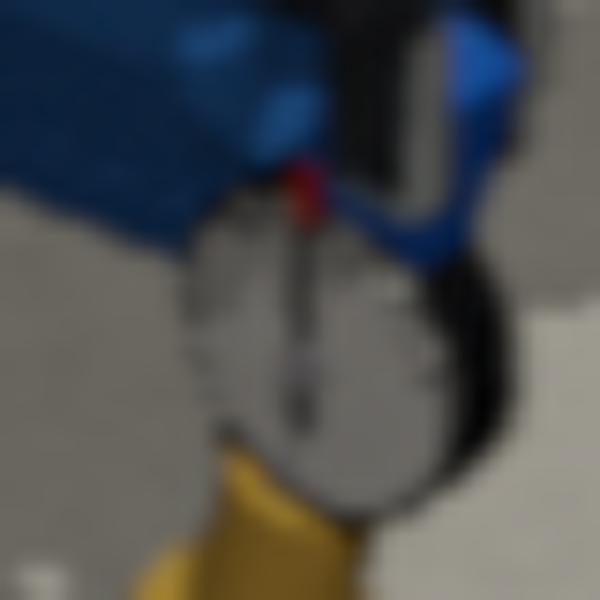

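The needle at (302,330) points straight into the red mark at (308,190), within about 0.01 rad by the measurement. The gauge is seated, gripped and steady, so I'm handing in.

```bash
python3 -c "
from plant import *
print(job_done())"
```

```text
the job is handed in; nothing more can be done
None
```

The job is handed in: the gauge is fully seated on the stud, square to the hinge and leaned about 0.30 rad. The needle is on the red mark to within about 0.01–0.02 rad, and the gauge is still gripped and steady. I took it across the 18 mm thickness, not the recommended 30 mm width, because the tool can't tilt and the tab had to pivot between the pads.

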